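Level the carving stage by its foot screws

ROBOT

A 6-joint arm with a two-finger parallel gripper is mounted at the origin on the work surface. World frame = base frame: x ahead of the robot, y to its left, z up, the work surface at z = 0. Lengths are in m, angles in rad, forces in N, time in s.
With the tool pointing down it reaches from about 0.35 to 0.975 m from the base axis. Payload 4.9 kg.
Tool frame: the origin (TCP) lies at the very end of the fingers, on their centre line; the grasp point (between the pads) lies 19 mm behind it; z points along the fingers, y is the line along which they close (so a half turn about z gives the same grasp; the last joint's range is limited). The gripper opens to 85 mm and grips with 20 to 120 N. Pads are 22 mm wide; open, the fingers measure 114 mm over their backs; the gripper's body (76 mm by 85 mm) begins 54 mm behind the grasp point. The pads swing forward as they close: fully open they stand 13 mm farther back than shut.
Start: joints at [-1.231, 0.053, 1.613, -0, 1.476, -0.119], TCP at [0.277, -0.56, 0.231] pointing down, gripper open.
Joint ranges: [-3.01, 3.01], [-1.01, 2.22], [0.06, 2.58], [-1.02, 4.17], [0.09, 2.62], [-3.14, 3.14]. Speed limits (rad/s): [2.57, 2.57, 3.14, 3.14, 3.14, 3.14].

INTERFACE

Orientations are given as a rotation vector (axis times angle).
In Python, from station import * gives the robot as it stands.
- The arm moves only by the shell command python3 -m crank 'ROWS' [OPENING] [FORCE]. ROWS is JSON, a list of rows, each an object with "offset": the shift along the tool's x, y, z in m, a list of three; "twist": the turn, a rotation vector about the tool's x, y, z in degrees, a list of three. In form: [{"offset": [x, y, z], "twist": [rx, ry, rz]}, ...]. A call has 1 to 20 rows; each row is the pose to reach, as a shift and turn from the pose commanded when the call began, along the tool's axes at that moment; what a row does not reach only later rows make up. A row lasts 1/8 s, in which the tool goes at most 62.5 mm and 10.7 degrees, less where a joint would pass 70% of its speed; a pose out of reach is approached as far as the arm can. A call with a gripper value outside its range is refused whole. OPENING is the opening, from 0 (shut) to 1 (fully open), set as the call begins (- or left out, the last holds). The fingers move at their own pace and stop on an object; FORCE is the grip in N (left out, the last holds). Time passes only in rows, so rows that repeat a pose let the fingers close. It gives the time, the measured TCP pose, the force, the opening and the grip force at its end, in the units of the state.
- get_obs(): the state, without advancing time (a new reading comes with each control period).
- get_image(name): name is "side" or "top" or "wrist"; returns the picture (384x512x3 uint8, red, green, blue); there is no depth.
- get_calibration(name): a dict with "intrinsics" (3x3 intrinsics, pixels), "world_from_camera" (4x4, takes a point from camera to world coordinates); the wrist camera has in their place "tool_from_camera" (4x4, takes a point from camera to tool coordinates, whose origin is the TCP and whose axes are the flange's). Camera axes: x right, y up, looking along -z (the intrinsics and any distortion apply to the point x, -y, -z); pixel columns grow to the right and rows downward; lengths in m; the calibration is good to about 2 mm. The wrist camera is an equidistant fisheye: a pixel r from the principal point sees the ray r / f radians off the axis. A picture is of the moment at which its call begins: read the wrist's pose just before it. get_calibration takes no time and is no camera call.
- finish_job(): hands the job in; it is judged then, once.
Trained networks look in the newest picture that a camera, given by its name, has taken for a name from the list of things; names that differ only in an ending like _2 or _b are one class to them, and where a whole thing is asked for, a point or a joint stands for the part that bears it (a point fixed in the world has none). Each returns a list of dicts, best first, with "confidence" (0 to 1); they miss things now and then, are a little off and sometimes report something else, mostly with a low value. They report only what shows in the picture. A call takes as long as a camera call.
- cut_out(query, camera): "region" (384x512 bool, what is visible of it) and "rect" ([centre column, centre row, width, height] in pixels, round what is visible of it).
The state is a dict: "t": time; "q": joint angles; "dq": joint speeds; "effort": joint torques, N m; "tool_pos": TCP position; "tool_rot": TCP orientation; "contact_force": force on the tool from outside, world axes, zero at the start; "wrist_torque": the same for the moment, N m; "opening": finger opening in m; "grip_force": force on a finger pad.
Only numpy, scipy, OpenCV 4.12 (cv2) and the standard library are available. Lean on these libraries where they do the work, as an engineer would, in place of code of your own. Each camera call takes 0.05 s, during which the arm holds its last target. There are 200 camera calls.

TASK

Level the small plywood carving stage: turn its two winged foot screws as needed until the bubble lies wholly inside the black ring of the round vial on its plate, then let go.

Things in the scene. Friction and masses are not known exactly. Their poses are not given: they have to be found in the camera images.
- screw_a_grip (a point): Centre of the steel wing of foot screw A, midway along the left edge of the stage's plate (stage yawed up to 30 deg). Wing: upright bar 56 mm long (x), 14 thick (y), 30 high, centre 101 mm above the bench, 15 mm free below it round a 24 mm hub. It turns about this point's vertical, friction 0.1 N m, and stays put. Clockwise from above drives the bubble 16 mm per radian along +y of vial_center.
- screw_b_grip (a point): Centre of the wing of foot screw B, midway along the near edge of the plate (facing the robot): same wing, axes, height and friction as A. Clockwise from above drives the bubble 16 mm per radian along -x of vial_center. Each screw is at most 70 deg from level at the start. The plate's two round bench dogs are fixed; a similar wing on a bench hold-down beyond the stage is not part of it.
- vial_center (a point): Centre of the black ring, 28 mm inside diameter, on the pale green face of the vial: an 80 mm aluminium cup at the far right corner of the stage's 230 mm square plywood plate, about 75 mm above the bench. Axes turn with the plate: x points from screw B across the plate (away from the robot), y from the plate's middle to screw A (left), z square to the plate.
- bubble_center (a point): Centre of the white bubble, a 16 mm disc that lies on the vial's face towards the plate's high side and at vial_center when the plate is level. A screw turned clockwise raises its own edge, so the bubble comes towards that screw's side; anticlockwise sends it away. Only the screws move it, each along its own axis.

How it is judged:
By the outcome, as a careful person would: the job done as asked, in the order asked, and still so for the second after the job is handed in, with the robot touching nothing.
It also fails if it takes over 48 s, if anything falls off the work surface, if the arm or the gripper's body presses on something with over 40 N, if the wrist force passes 120 N, or if a joint passes its speed limit or range.

## Working session

There is one attempt and no reset: what is moved stays moved. The work goes in short steps, Python scripts to look and compute and a shell command to move; the robot and the scene stay as the last step left them, time stands still between calls to the robot, and variables do not carry over. Pictures are saved under pics/ and viewed, at most 10 in all, crops included, and the job is handed in when it is done.

```bash
ls; mkdir -p pics
cat > look.py <<'E'
from station import *
import numpy as np, cv2, sys
def save(n,f,crop=None,s=1):
    im=get_image(n)
    if crop: im=im[crop[1]:crop[3],crop[0]:crop[2]]
    cv2.imwrite(f,cv2.resize(im[:,:,::-1],None,fx=s,fy=s,interpolation=cv2.INTER_CUBIC))
def ray(n,u,v):
    c=get_calibration(n);K=np.array(c["intrinsics"]);T=np.array(c["world_from_camera"])
    d=np.linalg.solve(K,[u,v,1]); d=np.array([d[0],-d[1],-d[2]])
    return T[:3,3],T[:3,:3]@d
def atz(n,u,v,z):
    o,d=ray(n,u,v); return o+d*(z-o[2])/d[2]
E
python3 - <<'E'
from look import *
o=get_obs();print({k:np.round(v,3) for k,v in o.items()})
save("top","pics/top0.png",s=1.5);
for q,z in (("screw_a_grip",.116),("vial_center",.075),("bubble_center",.075)):
    for r in cut_out(q,"top")[:4]:
        print(q,r["confidence"],np.round(r["rect"],1),atz("top",*r["rect"][:2],z).round(4))
save("side","pics/side0.png",s=1.5)
for n in("top","side"):
    c=get_calibration(n);print(c)
E
```

```text
pics
{'t': np.float64(0.0), 'q': array([-1.231,  0.053,  1.614,  0.   ,  1.476, -0.119]), 'dq': array([ 0.   ,  0.   , -0.001, -0.001,  0.001, -0.001]), 'effort': array([-1.0000e-03, -3.9368e+01, -3.7018e+01, -0.0000e+00,  7.0000e-03,
        0.0000e+00]), 'tool_pos': array([ 0.277, -0.56 ,  0.23 ]), 'tool_rot': array([-3.057, -0.714,  0.   ]), 'contact_force': array([ 0.266, -0.537,  0.899]), 'wrist_torque': array([-0.085,  0.015, -0.015]), 'grip_force': np.float64(0.0), 'opening': np.float64(0.085)}
screw_a_grip 0.81 [278.8 239.5  30.   13.8] [0.5228 0.014  0.116 ]
vial_center 0.86 [325.  225.1 162.3 160.1] [ 0.5485 -0.0719  0.075 ]
bubble_center 0.5 [351.4 180.6  11.1  10.8] [ 0.6297 -0.123   0.075 ]
{'intrinsics': array([[499.4993967 ,   0.        , 253.02222307],
       [  0.        , 499.4993967 , 203.68899525],
       [  0.        ,   0.        ,   1.        ]]), 'world_from_camera': array([[-0.01762978,  0.99526577, -0.09557844,  0.50238808],
       [-0.99928027, -0.02075041, -0.03175488,  0.03008434],
       [-0.03358784,  0.09494982,  0.99491527,  0.99440055],
       [ 0.        ,  0.        ,  0.        ,  1.        ]])}
{'intrinsics': array([[366.07419794,   0.        , 255.16018525],
       [  0.        , 366.07419794, 181.81585408],
       [  0.        ,   0.        ,   1.        ]]), 'world_from_camera': array([[-0.99855185,  0.03679233, -0.03924948,  0.53029491],
       [-0.05339181, -0.58830243,  0.80687643,  0.58122347],
       [ 0.0065963 ,  0.80780355,  0.58941489,  0.51319592],
       [ 0.        ,  0.        ,  0.        ,  1.        ]])}
```

View pics/top0.png

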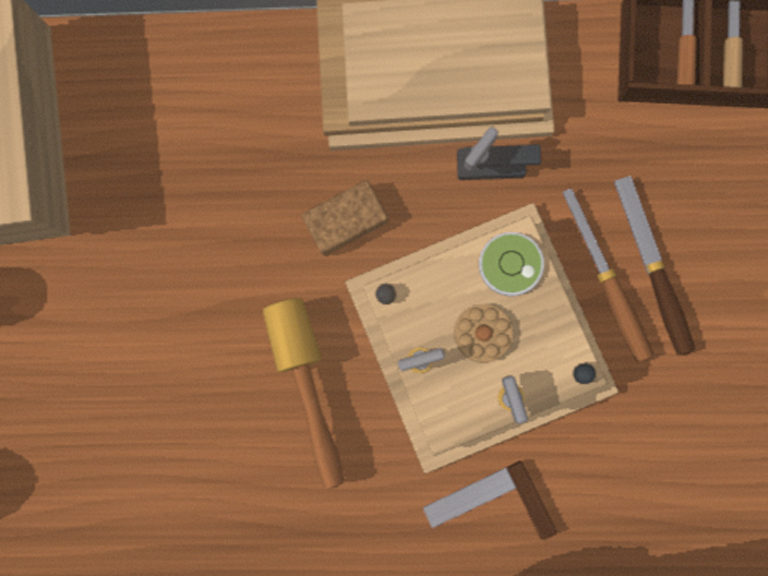

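View pics/side0.png

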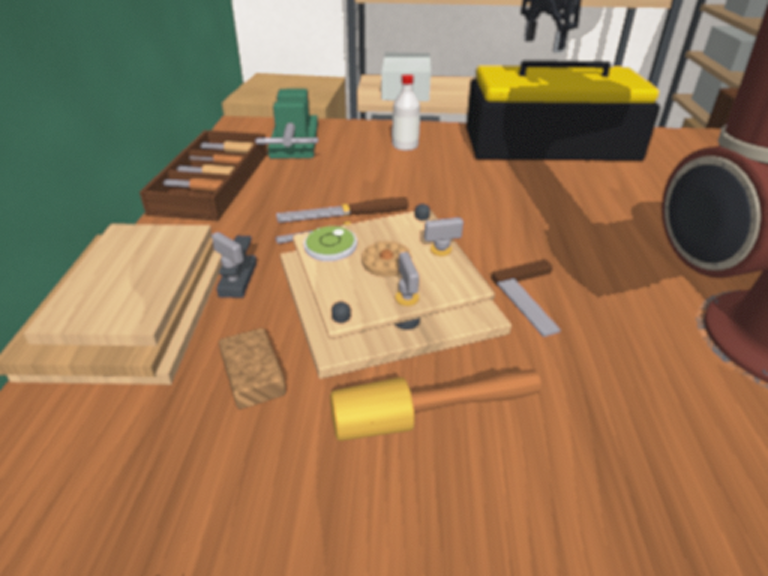

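The top picture (1.5x) shows wing A at (421,359), wing B at (514,400), the ring at (511,263) and the bubble at (528,271), low-right of the ring. The similar wing at (480,150) is the hold-down decoy, and the plate is yawed about 22°. The side view agrees.

```bash
cat >> look.py <<'E'
from scipy.spatial.transform import Rotation as Ro
def wing(n,reg,z=.116):
    p=np.argwhere(reg)[:,::-1]
    w=np.array([atz(n,u,v,z)[:2] for u,v in p]).astype(np.float32)
    (c,s,a)=cv2.minAreaRect(w)
    ax=np.linalg.eigh(np.cov(w.T))[1][:,1]
    return np.array(c),np.array(s),np.degrees(np.arctan2(ax[1],ax[0]))%180
def tilt(yaw):
    """bubble offset along plate axes, mm, from top image"""
    im=get_image("top"); r=cut_out("bubble_center","top")
    x,y=int(337*1),int(173)
    hsv=cv2.cvtColor(im,cv2.COLOR_RGB2HSV)
    sub=np.zeros(im.shape[:2],bool); sub[y-32:y+36,x-30:x+36]=True
    g=(hsv[:,:,0]>35)&(hsv[:,:,0]<60)&(hsv[:,:,1]>80)&sub
    h=cv2.convexHull(np.argwhere(g)[:,::-1].astype(np.int32)); m=np.zeros(im.shape[:2],np.uint8); cv2.fillPoly(m,[h],1)
    m=cv2.erode(m,np.ones((5,5)))>0
    wh=m&(hsv[:,:,1]<60)&(hsv[:,:,2]>180); bl=m&(hsv[:,:,2]<np.median(hsv[:,:,2][m])*.72)
    B=np.argwhere(wh)[:,::-1].mean(0); p=np.argwhere(bl)[:,::-1].astype(np.float32)
    V=np.array(cv2.minEnclosingCircle(p)[0]) if len(p) else None
    C=np.array(cv2.fitEllipse(h)[0])
    c,s=np.cos(yaw),np.sin(yaw); Q=np.array([[c,s],[-s,c]])
    f=lambda q:Q@(atz("top",*B,.075)-atz("top",*q,.075))[:2]*1000
    print("net",[(k["confidence"],np.round(k["rect"],1)) for k in r[:2]])
    print("bubble px",B,"ring",V,"face",C,"n",wh.sum(),bl.sum())
    print("off vs ring",f(V).round(1),"vs face",f(C).round(1))
def go(p,barang):
    """offset/twist from commanded pose ~ measured pose so tool x lies along bar"""
    o=get_obs(); R=Ro.from_rotvec(o["tool_rot"]).as_matrix()
    off=R.T@(np.array(p)-o["tool_pos"])
    cur=np.degrees(np.arctan2(R[1,0],R[0,0])); tw=-((barang-cur+90)%180-90)
    print("offset",off.round(4),"twist z",round(tw,1),"alt",round(tw-180*np.sign(tw),1),"tool-x yaw",round(cur,1),"toolz",R[:,2].round(3),"q6",o["q"][5])
E
python3 - <<'E'
from look import *
im=get_image("top")
for q in("screw_a_grip","screw_b_grip"):
    for r in cut_out(q,"top"):
        print(q,r["confidence"],np.round(r["rect"],1),*wing("top",r["region"]))
cs=[atz("top",u/1.5,v/1.5,.07)[:2] for u,v in((348,283),(537,205),(615,392),(425,470))]
for i in range(4):
    d=cs[(i+1)%4]-cs[i];print(np.linalg.norm(d),np.degrees(np.arctan2(d[1],d[0]))%90)
print(cut_out("vial_center","top")[0]["rect"])
tilt(np.radians(22))
# grey-steel mask for wing B
hsv=cv2.cvtColor(im,cv2.COLOR_RGB2HSV)
for x0,y0,x1,y1 in((262,228,300,250),(325,245,355,285)):
    g=np.zeros(im.shape[:2],np.uint8); g[y0:y1,x0:x1]=((hsv[:,:,1]<60)&(hsv[:,:,2]>90))[y0:y1,x0:x1]
    n,l,st,_=cv2.connectedComponentsWithStats(g); k=1+st[1:,4].argmax()
    print("steel",st[k],*wing("top",l==k)); c=wing("top",l==k); go([*c[0],.2],c[2])
E
```

```text
screw_a_grip 0.84 [281.8 237.5  32.7  13.8] [0.52308458 0.00963151] [0.02075654 0.05607438] 106.0797696283574
screw_b_grip 0.57 [341.6 264.7  21.5  31. ] [ 0.47493583 -0.09460268] [0.05639507 0.02297991] 16.061221699104237
screw_b_grip 0.51 [280.1 239.9  30.9  13.1] [0.52346158 0.01117536] [0.01838557 0.05271609] 104.50394276131144
0.2549721519744625 21.351697626711342
0.2483515443085608 20.10628886409367
0.24927489147365348 21.167724715346893
0.24749265574766233 21.421306876181987
[323.4, 224.2, 163.7, 161.2]
net [(0.61, array([351.1, 180.8,   9.1,  12.1]))]
bubble px [351.37037037 180.5       ] ring [340.66082764 174.89160156] face [340.62054443 175.12016296] n 54 36
off vs ring [-17.3 -13.8] vs face [-17.  -14.1]
steel [265 232  32  15 272] [0.52275276 0.01107777] [0.02026086 0.05548917] 105.03151543622086
offset [ 0.4736 -0.4034  0.0313] twist z -78.7 alt 101.3 tool-x yaw 26.3 toolz [ 0. -0. -1.] q6 -0.11903719554215911
steel [335 251  17  32 309] [ 0.47408071 -0.09345566] [0.05537915 0.02191041] 16.90183647840729
offset [ 0.3837 -0.3312  0.0313] twist z 9.4 alt -170.6 tool-x yaw 26.3 toolz [ 0. -0. -1.] q6 -0.11903719554215911
```

```bash
python3 -m crank '[{"offset":[0.05,-0.043,0],"twist":[0,0,0]},{"offset":[0.1,-0.087,0],"twist":[0,0,0]},{"offset":[0.15,-0.13,0],"twist":[0,0,2]},{"offset":[0.2,-0.173,0],"twist":[0,0,4]},{"offset":[0.25,-0.216,0],"twist":[0,0,6]},{"offset":[0.3,-0.26,0],"twist":[0,0,8]},{"offset":[0.35,-0.3,0.015],"twist":[0,0,9.4]},{"offset":[0.384,-0.331,0.03],"twist":[0,0,9.4]},{"offset":[0.384,-0.331,0.03],"twist":[0,0,9.4]},{"offset":[0.384,-0.331,0.03],"twist":[0,0,9.4]},{"offset":[0.384,-0.331,0.03],"twist":[0,0,9.4]}]' 0.6 40
python3 - <<'E'
from look import *
c=get_calibration("wrist");print(c)
o=get_obs();im=get_image("wrist");cv2.imwrite("pics/w1.png",cv2.resize(im[:,:,::-1],None,fx=1.5,fy=1.5))
for r in cut_out("screw_b_grip","wrist"):print(r["confidence"],r["rect"])
go([.4743,-.0940,.2],16.5)
E
```

```text
t: 1.92
tool_pos: [0.4745, -0.0948, 0.202]
tool_rot: [3.107, 0.459, 0.001]
contact_force: [-0.3, 0.7, -0.8]
opening: 0.0512
grip_force: 0.0
{'intrinsics': array([[297.31863964,   0.        , 255.79049662],
       [  0.        , 297.31863964, 194.61191775],
       [  0.        ,   0.        ,   1.        ]]), 'tool_from_camera': array([[-9.19861317e-04,  9.45578538e-01,  3.25392660e-01,
         8.56276653e-02],
       [ 9.99999553e-01,  9.40274546e-04,  9.45241836e-05,
        -2.82095054e-04],
       [-2.16578396e-04,  3.25392601e-01, -9.45578980e-01,
        -1.41998667e-01],
       [ 0.00000000e+00,  0.00000000e+00,  0.00000000e+00,
         1.00000000e+00]])}
0.68 [259.8, 194.3, 27.0, 68.4]
offset [ 0.0001 -0.001   0.0019] twist z 0.3 alt -179.7 tool-x yaw 16.8 toolz [ 0.001 -0.001 -1.   ] q6 0.9271555938166477
```

View pics/w1.png

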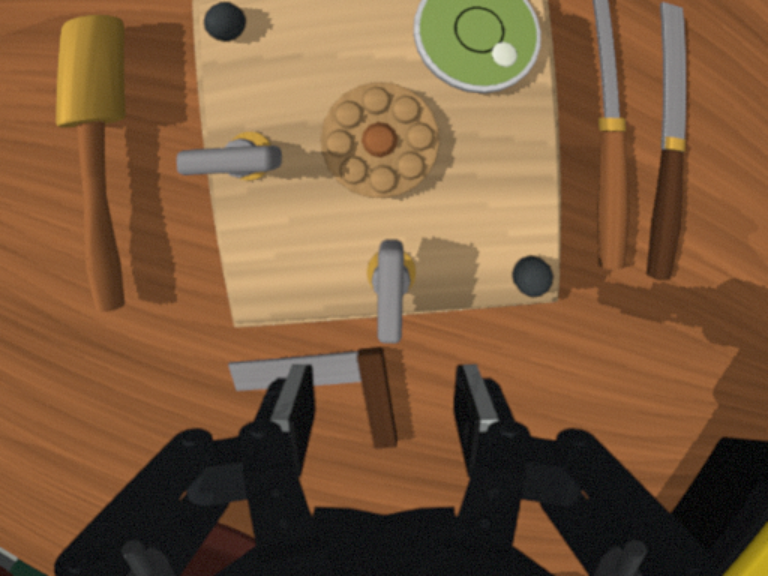

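The wrist picture shows wing B at (391,290), upright and about 3 mm right of the finger midline (≈384). I'll shift over, go down partway and re-measure.

```bash
cat >> look.py <<'E'
def wray(u,v,z):
    c=get_calibration("wrist");K=np.array(c["intrinsics"]);T=np.array(c["tool_from_camera"]);o=get_obs()
    a=np.array([u-K[0,2],v-K[1,2]]);r=np.hypot(*a);th=r/K[0,0]
    d=np.array([*(a/max(r,1e-9)*np.sin(th)),np.cos(th)]);d=T[:3,:3]@[d[0],-d[1],-d[2]]
    h=o["tool_pos"][2]-z  # tool z down
    return T[:3,3]+d*(h-T[2,3])/d[2]
def wwing(q,z=.116):
    for r in cut_out(q,"wrist"):
        p=np.argwhere(r["region"])[:,::-1]
        w=np.array([wray(u,v,z)[:2] for u,v in p]).astype(np.float32)
        c,s,_=cv2.minAreaRect(w);ax=np.linalg.eigh(np.cov(w.T))[1][:,1]
        print(r["confidence"],np.round(r["rect"],1),"tool xy",np.round(c,4),"size",np.round(s,4),"ang from tool x",round((np.degrees(np.arctan2(ax[1],ax[0]))+90)%180-90,1))
E
python3 - <<'E'
from look import *
wwing("screw_b_grip")
E
python3 -m crank '[{"offset":[0.002,0.003,0.035],"twist":[0,0,0]},{"offset":[0.002,0.003,0.07],"twist":[0,0,0]},{"offset":[0.002,0.003,0.07],"twist":[0,0,0]},{"offset":[0.002,0.003,0.07],"twist":[0,0,0]}]'
python3 - <<'E'
from look import *
o=get_obs();im=get_image("wrist");cv2.imwrite("pics/w2.png",cv2.resize(im[:,:,::-1],None,fx=1.5,fy=1.5))
wwing("screw_b_grip")
E
```

```text
0.68 [259.8 194.3  27.   68.4] tool xy [0.0065 0.0031] size [0.0194 0.0603] ang from tool x 1.0
t: 2.58
tool_pos: [0.478, -0.0965, 0.1328]
tool_rot: [3.107, 0.46, 0.003]
contact_force: [-0.1, -0.1, 0.1]
opening: 0.0512
grip_force: 0.0Traceback (most recent call last):
  File "<stdin>", line 3, in <module>
  File "look.py", line 53, in wwing
    w=np.array([wray(u,v,z)[:2] for u,v in p]).astype(np.float32)
                ~~~~^^^^^^^
  File "look.py", line 45, in wray
    c=get_calibration("wrist");K=np.array(c["intrinsics"]);T=np.array(c["tool_from_camera"]);o=get_obs()
                                                                                               ~~~~~~~^^
ValueError: time passes only in moves, steps and waits
```

View pics/w2.png

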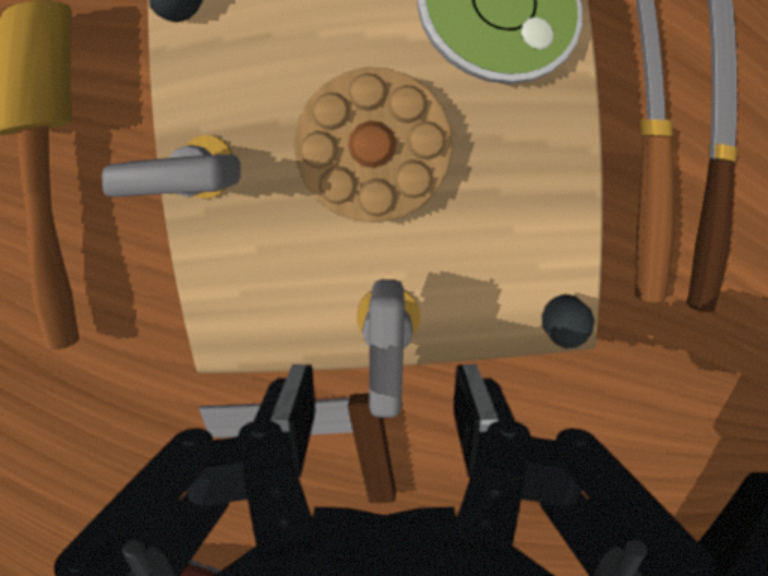

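Wing B is now centred between the pads (387 vs 385). I'll descend and close.

```bash
sed -i 's/def wray(u,v,z):/def wray(u,v,z,o):/; s/;o=get_obs()$//; s/wray(u,v,z)\[/wray(u,v,z,o)[/; s/    for r in cut_out(q,"wrist"):/    o=get_obs();get_image("wrist")\n    for r in cut_out(q,"wrist"):/' look.py
python3 -m crank '[{"offset":[0.003,0.001,0.025],"twist":[0,0,0]},{"offset":[0.003,0.001,0.044],"twist":[0,0,0]},{"offset":[0.003,0.001,0.044],"twist":[0,0,0]},{"offset":[0.003,0.001,0.044],"twist":[0,0,0]}]' && python3 -m crank '[{"offset":[0,0,0],"twist":[0,0,0]},{"offset":[0,0,0],"twist":[0,0,0]},{"offset":[0,0,0],"twist":[0,0,0]},{"offset":[0,0,0],"twist":[0,0,0]},{"offset":[0,0,0],"twist":[0,0,0]}]' 0 40
```

```text
t: 3.18
tool_pos: [0.4815, -0.0963, 0.089]
tool_rot: [3.106, 0.461, 0.004]
contact_force: [-0.9, 0.3, 0.3]
opening: 0.0511
grip_force: 0.0
t: 3.8
tool_pos: [0.4811, -0.0967, 0.0882]
tool_rot: [3.105, 0.461, 0.002]
contact_force: [-0.5, -5.4, 4.6]
opening: 0.0137
grip_force: 39.7
```

```bash
python3 -m crank '[{"offset":[0,0,0],"twist":[0,0,-8]},{"offset":[0,0,0],"twist":[0,0,-16]},{"offset":[0,0,0],"twist":[0,0,-24]},{"offset":[0,0,0],"twist":[0,0,-32]},{"offset":[0,0,0],"twist":[0,0,-40]},{"offset":[0,0,0],"twist":[0,0,-48]},{"offset":[0,0,0],"twist":[0,0,-56]},{"offset":[0,0,0],"twist":[0,0,-61]},{"offset":[0,0,0],"twist":[0,0,-61]},{"offset":[0,0,0],"twist":[0,0,-61]}]'
python3 - <<'E'
from look import *
o=get_obs();save("top","pics/t1.png",(220,120,400,300),3);go([.5,0,.2],105)
try: tilt(np.radians(21))
except Exception as e: print(e)
E
```

```text
t: 5.05
tool_pos: [0.4782, -0.0954, 0.0878]
tool_rot: [-2.439, -1.971, 0.007]
contact_force: [-11.5, -0.9, 13.1]
opening: 0.0134
grip_force: 40.7
offset [ 0.0979  0.0005 -0.1122] twist z -27.1 alt 152.9 tool-x yaw 77.9 toolz [-0.007  0.002 -1.   ] q6 -0.137690109766688
net []
bubble px [341.15254237 174.3559322 ] ring [341.19564819 175.19564819] face [341.33105469 175.46760559] n 59 40
off vs ring [ 1.5 -0.5] vs face [ 2.  -0.5]
```

View pics/t1.png

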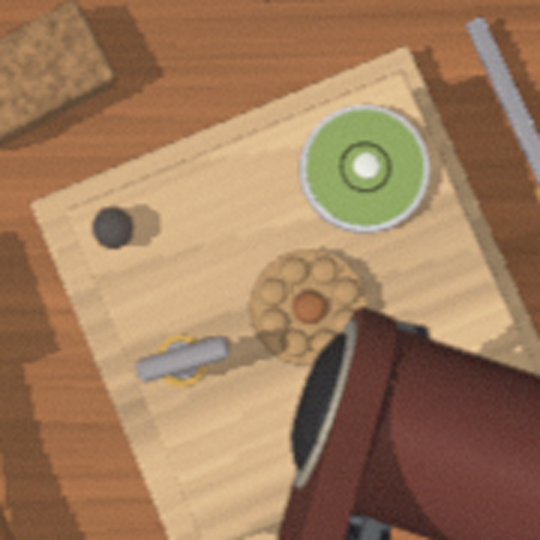

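The crop shows the bubble at the ring's centre ((366,166) vs ring (365,167)). That is unexpected, because A has not been turned yet. I'll release, lift clear and look again unloaded.

```bash
python3 -m crank '[{"offset":[0,0,0],"twist":[0,0,-61]},{"offset":[0,0,0],"twist":[0,0,0]},{"offset":[0,0,0],"twist":[0,0,0]}]' 0.6 >/dev/null 2>&1 & sleep 0; kill %1 2>/dev/null; wait
python3 - <<'E'
from look import *
o=get_obs();print(o["t"],o["opening"],o["tool_pos"],o["tool_rot"]);tilt(np.radians(21))
E
```

```text
5.2 0.013273826411519066 [ 0.47816517 -0.09542985  0.08782002] [-2.43879368 -1.97135253  0.00707302]
net [(0.38, array([338.5, 171.9,   7.3,   8.6]))]
bubble px [340.63934426 173.93442623] ring [341.19564819 175.19564819] face [341.31155396 175.45075989] n 61 39
off vs ring [2.6 0. ] vs face [3.1 0. ]
```

That last command had wrong rows, so I killed it before it ran, and the state is unchanged. Here is the proper release.

```bash
python3 -m crank '[{"offset":[0,0,0],"twist":[0,0,0]},{"offset":[0,0,0],"twist":[0,0,0]},{"offset":[0,0,0],"twist":[0,0,0]},{"offset":[0,0,-0.03],"twist":[0,0,0]},{"offset":[0,0,-0.08],"twist":[0,0,0]},{"offset":[0,0,-0.11],"twist":[0,0,0]},{"offset":[0,0,-0.11],"twist":[0,0,0]},{"offset":[0,0,-0.11],"twist":[0,0,0]}]' 0.6
python3 - <<'E'
from look import *
tilt(np.radians(21));
for q in("screw_a_grip","screw_b_grip"):
    for r in cut_out(q,"top"):
        print(q,r["confidence"],np.round(r["rect"],1),*wing("top",r["region"]))
wwing("screw_b_grip")
save("wrist","pics/w3.png",s=1.5)
E
```

```text
t: 6.3
tool_pos: [0.4798, -0.0955, 0.1959]
tool_rot: [-2.442, -1.974, 0.001]
contact_force: [-0.2, -0.3, -1.5]
opening: 0.0514
grip_force: 0.0
net [(0.39, array([348.1, 171.2,   9.6,   9.4]))]
bubble px [347.859375 172.140625] ring [341.07064819 175.16304016] face [341.0496521  175.40901184] n 64 39
off vs ring [  0.5 -13.8] vs face [  0.9 -14. ]
screw_a_grip 0.61 [280.5 236.8  33.2  17.8] [0.52344394 0.01053131] [0.02186083 0.0556431 ] 106.55676455497424
0.77 [253.8 201.2  25.5  67.3] tool xy [ 0.0021 -0.0002] size [0.0597 0.019 ] ang from tool x 1.3
```

View pics/w3.png

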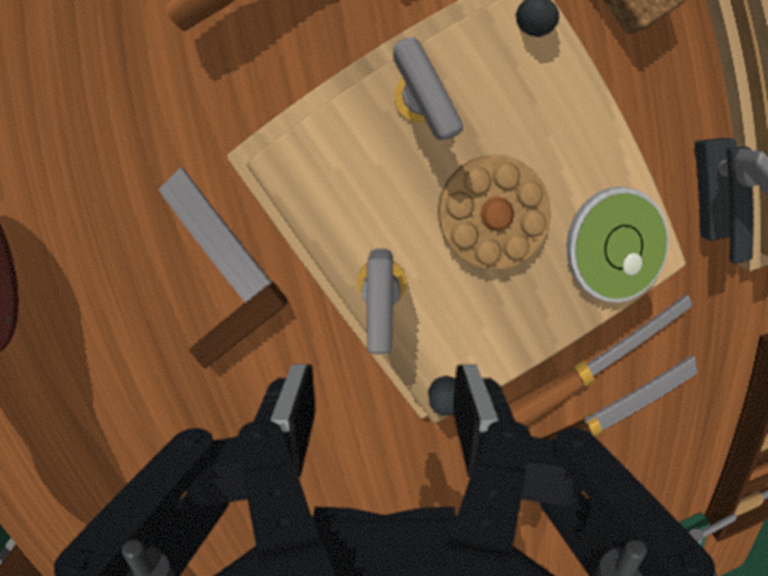

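The unloaded view shows the bubble low in the ring. Measured x error is 0.5 mm and y error is -13.8 mm, so B is done and A needs about 50° clockwise. Moving over A.

Run:
```python
from look import *
go([.527,.0105,.19],105.5)
```

```text
offset [0.1138 0.0236 0.0064] twist z -27.6 alt 152.4 tool-x yaw 77.9 toolz [-0.001  0.001 -1.   ] q6 -0.13765062081855647
```

```bash
python3 -m crank '[{"offset":[0.04,0.008,0],"twist":[0,0,-9]},{"offset":[0.08,0.016,0],"twist":[0,0,-18]},{"offset":[0.114,0.024,0.03],"twist":[0,0,-27.5]},{"offset":[0.114,0.024,0.06],"twist":[0,0,-27.5]},{"offset":[0.114,0.024,0.06],"twist":[0,0,-27.5]},{"offset":[0.114,0.024,0.06],"twist":[0,0,-27.5]}]'
python3 - <<'E'
from look import *
wwing("screw_a_grip")
save("wrist","pics/w4.png",s=1.5)
E
```

```text
t: 7.4
tool_pos: [0.5283, 0.0102, 0.1383]
tool_rot: [1.904, 2.498, 0.001]
contact_force: [-0.3, -0.1, 0.6]
opening: 0.0512
grip_force: 0.0
0.85 [250.4 222.2  35.5  93.9] tool xy [ 0.0068 -0.0013] size [0.0612 0.0198] ang from tool x 0.3
```

View pics/w4.png

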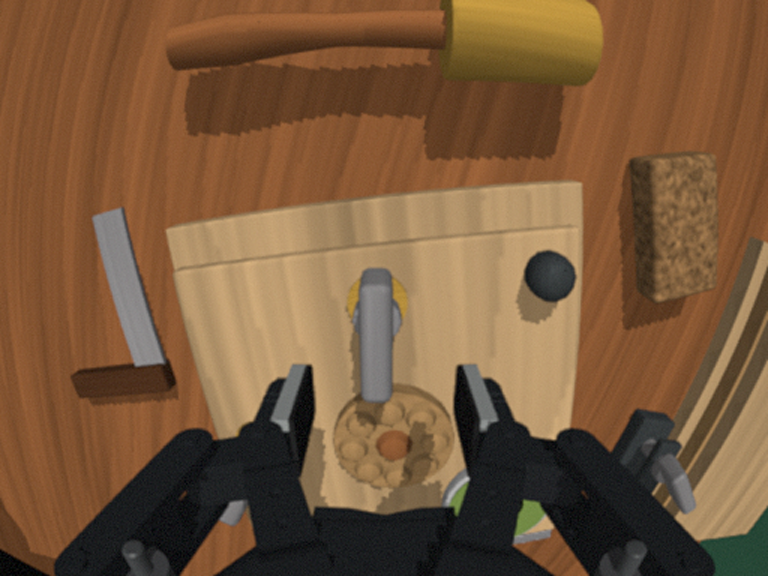

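Bar A is at column 376 and the finger midline at 385, so I'll shift about -2.5 mm in tool y, descend and close.

```bash
python3 -m crank '[{"offset":[0.005,-0.0025,0.025],"twist":[0,0,0]},{"offset":[0.005,-0.0025,0.049],"twist":[0,0,0]},{"offset":[0.005,-0.0025,0.049],"twist":[0,0,0]},{"offset":[0.005,-0.0025,0.049],"twist":[0,0,0]}]' && python3 -m crank '[{"offset":[0,0,0],"twist":[0,0,0]},{"offset":[0,0,0],"twist":[0,0,0]},{"offset":[0,0,0],"twist":[0,0,0]},{"offset":[0,0,0],"twist":[0,0,0]},{"offset":[0,0,0],"twist":[0,0,0]}]' 0 40
```

```text
t: 8.05
tool_pos: [0.5251, 0.0144, 0.0899]
tool_rot: [1.903, 2.497, 0.002]
contact_force: [0.8, 0.1, 1.1]
opening: 0.0512
grip_force: 0.0
t: 8.68
tool_pos: [0.5242, 0.0144, 0.0895]
tool_rot: [1.904, 2.499, -0.001]
contact_force: [-3.2, -0.7, 6.4]
opening: 0.0132
grip_force: 40.2
```

```bash
python3 -m crank '[{"offset":[0,0,0],"twist":[0,0,8]},{"offset":[0,0,0],"twist":[0,0,16]},{"offset":[0,0,0],"twist":[0,0,24]},{"offset":[0,0,0],"twist":[0,0,32]},{"offset":[0,0,0],"twist":[0,0,40]},{"offset":[0,0,0],"twist":[0,0,48]},{"offset":[0,0,0],"twist":[0,0,50]},{"offset":[0,0,0],"twist":[0,0,50]},{"offset":[0,0,0],"twist":[0,0,50]}]' && python3 -m crank '[{"offset":[0,0,0],"twist":[0,0,0]},{"offset":[0,0,0],"twist":[0,0,0]},{"offset":[0,0,0],"twist":[0,0,0]},{"offset":[0,0,-0.03],"twist":[0,0,0]},{"offset":[0,0,-0.08],"twist":[0,0,0]},{"offset":[0,0,-0.11],"twist":[0,0,0]},{"offset":[0,0,-0.11],"twist":[0,0,0]},{"offset":[0,0,-0.11],"twist":[0,0,0]}]' 0.6
python3 - <<'E'
from look import *
try: tilt(np.radians(21))
except Exception as e: print(e)
save("top","pics/t2.png",(220,120,400,300),3)
E
```

```text
t: 9.8
tool_pos: [0.5274, 0.0139, 0.0896]
tool_rot: [2.777, 1.457, 0.011]
contact_force: [8.9, -2.9, -4.3]
opening: 0.0134
grip_force: 39.0
t: 10.8
tool_pos: [0.5234, 0.0148, 0.1971]
tool_rot: [-2.781, -1.46, 0.002]
contact_force: [-0.2, -0.9, -0.2]
opening: 0.0511
grip_force: 0.0
net []
bubble px [341.17460317 175.07936508] ring [341.19564819 175.19564819] face [341.3081665  175.46975708] n 63 40
off vs ring [ 0.2 -0. ] vs face [ 0.8 -0.1]
```

View pics/t2.png

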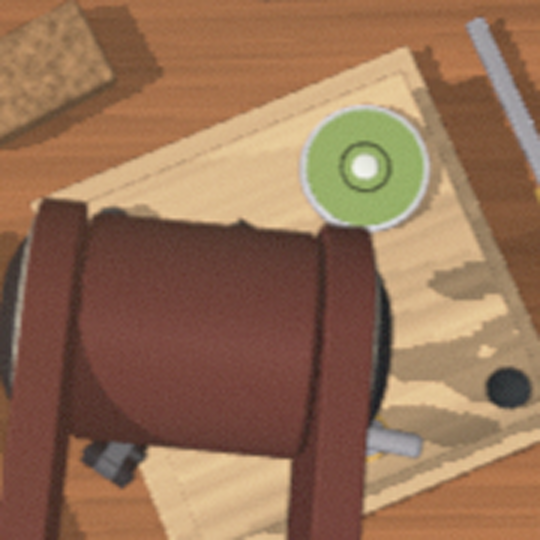

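The bubble (366,166) sits at the centre of the ring, with the arm released and clear.

```bash
python3 -c "
from station import *
print(finish_job())"
```

```text
the job is handed in; nothing more can be done
None
```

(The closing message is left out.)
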